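# Fit the faceplate on the welding positioner

## Robot

A 7-joint arm with a two-finger parallel gripper is mounted at the origin on the work surface; the furniture and walls round the work are solid. World frame = base frame: x ahead of the robot, y to its left, z up, the work surface at z = 0. Lengths are in m, angles in rad, forces in N, time in s.
With the tool pointing down it reaches from about 0.4 to 0.875 m from the base axis. Payload 19.3 kg.
Tool frame: the origin (TCP) lies at the very end of the fingers, on their centre line; the grasp point (between the pads) lies 19 mm behind it; z points along the fingers, y is the direction in which the jaws open and shut (so a half turn about z gives the same grasp; the last joint's range is limited). The gripper opens to 85 mm and grips with 20 to 120 N. Pads are 22 mm wide; open, the fingers measure 114 mm over their backs; the gripper's body (76 mm by 85 mm) begins 54 mm behind the grasp point. The pads swing forward as they close: fully open they stand 13 mm farther back than shut.
Start: joints at [-1.315, 0.521, -0.036, 1.599, 0.021, 1.021, -0.113], TCP at [0.2, 0.592, 0.231] pointing down, gripper open.
Joint ranges: [-2.91, 2.91], [-0.3, 2.13], [-1.5, 1.42], [0.17, 2.43], [-1.26, 4.41], [0.16, 1.93], [-2.52, 2.52]. Speed limits (rad/s): [1.89, 1.89, 2.39, 2.39, 3.01, 3.01, 3.01].

## Interface

Orientations are given as [roll, pitch, yaw] about the fixed x, y, z axes, in that order (R = Rz(yaw) Ry(pitch) Rx(roll)).
In Python, from workcell import bot, grab_frame, calibration, workorder gives the robot as it stands.
- The arm moves only by the tool move_arm, never from a script. Its arguments are lists of equal length, an entry for each row: "jaw": the closure in counts, from 0 (fully open) to 255 (shut); "dp": the shift along the tool's x, y, z in units of 800 mm (1.0 is 800 mm), a list of three; "rotation": the turn, a rotation vector about the tool's x, y, z in units of pi rad (1.0 is pi rad), a list of three. In form: {"jaw": [jaw, ...], "dp": [[dx, dy, dz], ...], "rotation": [[rx, ry, rz], ...]}. A call has 1 to 10 rows; each row shifts and turns the commanded pose from where the row before left it, along the tool's axes as they then stand; what a row does not reach is not made up. A row lasts 1/8 s, in which the tool goes at most 62.5 mm and 10.7 degrees, less where a joint would pass 70% of its speed; a pose out of reach is approached as far as the arm can. A call with a number of a shift or a turn outside -1 to 1 is refused whole. A call with a gripper value outside its range is refused whole. The fingers move at their own pace and stop on an object; "squeeze" is the grip in N (left out, the last holds). Time passes only in rows, so rows that do not move let the fingers close. It gives the time, the measured TCP pose, the force and the opening at its end, in the units of the state.
- bot.observe(): the state, without advancing time (a new reading comes with each control period).
- grab_frame(name): name is "scene" or "top" or "wrist"; returns the picture (400x640x3 uint8, blue, green, red); there is no depth.
- calibration(name): a dict with "camera_matrix" (3x3 intrinsics, pixels), "T" (4x4, takes a point from camera to world coordinates). Camera axes: x right, y down, z forward; pixel columns grow to the right and rows downward; lengths in m; the calibration is good to about 2 mm. The wrist camera is an equidistant fisheye: a pixel r from the principal point sees the ray r / f radians off the axis. A picture is of the moment at which its call begins: read the wrist's pose just before it. calibration takes no time and is no camera call; for the wrist camera it gives the pose at the moment of the call.
- workorder.job_done(): hands the job in, once; it reports no verdict.
The state is a dict: "clock": time; "qpos": joint angles; "qd": joint speeds; "joint_efforts": joint torques, N m; "position": TCP position; "tool_rot": TCP orientation; "force": force on the tool from outside, world axes, zero at the start; "moment": the same for the moment, N m; "grip_width": finger opening in m.
Only numpy, scipy, OpenCV 4.12 (cv2) and the standard library are available. Lean on these libraries where they do the work, as an engineer would, in place of code of your own. Each camera call takes 0.05 s, during which the arm holds its last target. There are 200 camera calls.

## Task

Fit the loose round faceplate onto the splined spindle of the blue welding positioner: turn it until its slots line up with the spindle's teeth and slide it fully home against the shoulder. Then push the red lock lever all the way down and let go. Leave the tape measure, the spray can and the blue bottle where they stand.

Things in the scene. Friction and masses are not known exactly. Their poses are not given: they have to be found in the camera images.
- faceplate: Loose metal faceplate, 0.4 to 0.65 kg, standing on its boss on a steel plate whose top is at z = 90. Origin: centre of the boss's open lower end; z up its axis. Boss diameter 58, z 0 to 46; disc diameter 96, z 46 to 54. Bore in the boss 46 deep: diameter 28, with four slots 11 wide out to radius 21, along +-x and +-y, right below the four black marks on the disc. Fits in any of four positions, a quarter turn apart.
- post_top (a point): Centre of the top of the faceplate's square post, 30 x 30, z 54 to 105 above the faceplate's origin: grip it here. Its four faces look along the faceplate's +-x and +-y, as the slots do.
- spindle_seat (a point): Centre of the spindle's flat shoulder (diameter 62), on which the boss's lower end rests when fully home. z points out along the spindle, 25 degrees from vertical, leaning roughly towards the robot. Four teeth 8 wide, out to radius 19, stand along +-x and +-y, from the shoulder to 26 along z, their ends rounded. A stiff brake (2 N m) holds the spindle at a chance angle.
- spindle_tip (a point): Tip of the spindle, 42 from spindle_seat along z, same axes. The round core is 25 in diameter and tapers to 15 over its last 8; beyond the teeth it stands 16 long. The faceplate has about 1.5 of play on core and teeth. The blue head below the shoulder is 86 in diameter, on a fixed foot 140 x 150. Nothing overhangs it.
- lever_pad (a point): Centre of the upper face of the red pad (34 x 40 x 10, the 40 along the lever) of the lock lever, at the positioner's left. Pad 90 from a level pivot. The lever starts 23 to 30 degrees above level and stops 22 below, so the pad sinks about 80 and shifts sideways by under 15. x lies along the pivot; with the joint at 0, y is level and points away from the positioner and z is up.
- lock_lever (a joint): Angle of the lock lever in rad: 0 raised, 0.9 at its stop, all the way down. It stays where it is left; about 1.5 N on the pad moves it.
- tape_measure: Yellow tape measure, 39 x 90 x 62, a bystander. Origin: centre of its underside.
- spray_can: Spray can with a red cap, diameter 66, height 200, a bystander. Origin: centre of its underside.
- anti_spatter: Blue bottle with a white cap, diameter 65, height 160, a bystander. Origin: centre of its underside.

How it is judged:
On the way, in this order (a step that is already met when the one before it is completed fails the run):
1. the faceplate is fully home on the spindle (distance between faceplate and spindle_seat below 0.005 m and angle between the z axis of faceplate and the z axis of spindle_seat, either way round below 0.1 rad), for 0.2 s.
2. then the lock lever is pushed all the way down (all of step 1 and value of joint lock_lever above 0.8 rad), for 0.2 s.
At the end, for the whole second after the job is handed in: The faceplate sits at rest on the spindle with the centre of its boss's lower end within 5 mm of the centre of the shoulder and its axis within 0.10 rad of the spindle's, and the lock lever is down (joint above 0.8 rad of 0.9) (all of step 2 and linear speed of faceplate below 0.02 m/s); the robot touches nothing.
It fails at once if the tape measure is shifted by more than 4 cm or tipped over (distance of tape_measure from where it was at the start of the episode above 0.04 m or angle between tape_measure's own z axis and vertical above 0.5 rad).
It fails at once if the spray can is shifted by more than 4 cm or tipped over (distance of spray_can from where it was at the start of the episode above 0.04 m or angle between spray_can's own z axis and vertical above 0.5 rad).
It fails at once if the blue bottle is shifted by more than 4 cm or tipped over (distance of anti_spatter from where it was at the start of the episode above 0.04 m or angle between anti_spatter's own z axis and vertical above 0.5 rad).
It also fails if it takes over 54 s, if anything falls off the work surface, if the arm or the gripper's body presses on something with over 40 N, if the wrist force passes 120 N, or if a joint passes its speed limit or range.

## Working session

There is one attempt and no reset: what is moved stays moved. The work goes in short steps, Python scripts to look and compute and a tool call to move; the robot and the scene stay as the last step left them, time stands still between calls to the robot, and variables do not carry over. Pictures are saved under pics/ and viewed, about 8 in all and at most 12, crops included, and the job is handed in when it is done.

Besides the shell and the picture viewer there is one more tool, called after "Emit:" as name(argument=value, ...), one argument or row to a line, values as JSON. move_arm: Moves the arm, as the interface text tells. Shifts and turns lie within -1 to 1; 1 stands for 800 mm of shift or pi rad of turn. Its arguments: {"type":"object","properties":{"jaw":{"type":"array","items":{"type":"number"}},"dp":{"type":"array","items":{"type":"array","items":{"type":"number","minimum":-1,"maximum":1}}},"rotation":{"type":"array","items":{"type":"array","items":{"type":"number","minimum":-1,"maximum":1}}},"squeeze":{"type":"number"}},"required":["jaw","dp","rotation"]}

```bash
mkdir -p pics; python3 - <<'E'
from workcell import bot, grab_frame, calibration
import cv2,numpy as np
s=bot.observe(); print({k:np.round(v,3) for k,v in s.items()})
for n in ["scene","top","wrist"]:
    c=calibration(n); print(n,{k:np.round(v,4).tolist() if not np.isscalar(v) else v for k,v in c.items()})
    cv2.imwrite(f"pics/{n}0.png",grab_frame(n))
E
```

```text
{'clock': np.float64(0.0), 'qpos': array([-1.315,  0.522, -0.036,  1.6  ,  0.021,  1.021, -0.113]), 'qd': array([0.001, 0.   , 0.002, 0.   , 0.   , 0.001, 0.   ]), 'joint_efforts': array([ 1.0000e-03, -9.2711e+01,  1.9800e+00, -3.6993e+01,  1.8000e-02,
        8.0000e-03, -0.0000e+00]), 'position': array([0.2  , 0.592, 0.231]), 'tool_rot': array([-3.14 ,  0.   ,  2.816]), 'force': array([-0.568,  0.051,  0.439]), 'moment': array([-0.025, -0.002,  0.071]), 'grip_width': np.float64(0.085)}
scene {'camera_matrix': [[490.372, 0.0, 313.6968], [0.0, 490.372, 201.6723], [0.0, 0.0, 1.0]], 'T': [[0.579, -0.5779, 0.5751, -0.2503], [-0.8152, -0.4212, 0.3976, -0.4469], [0.0125, -0.699, -0.715, 1.1303], [0.0, 0.0, 0.0, 1.0]]}
top {'camera_matrix': [[412.3198, 0.0, 321.2595], [0.0, 412.3198, 200.8427], [0.0, 0.0, 1.0]], 'T': [[-0.0158, -0.9882, 0.1523, 0.3141], [-0.9998, 0.0174, 0.0091, 0.0261], [-0.0116, -0.1521, -0.9883, 1.219], [0.0, 0.0, 0.0, 1.0]]}
wrist {'camera_matrix': [[309.7069, 0.0, 317.854], [0.0, 309.7069, 201.9795], [0.0, 0.0, 1.0]], 'T': [[0.3205, 0.9148, 0.2456, 0.1378], [0.9472, -0.3093, -0.0839, 0.6119], [-0.0008, 0.2596, -0.9657, 0.3734], [0.0, 0.0, 0.0, 1.0]]}
```

View pics/scene0.png

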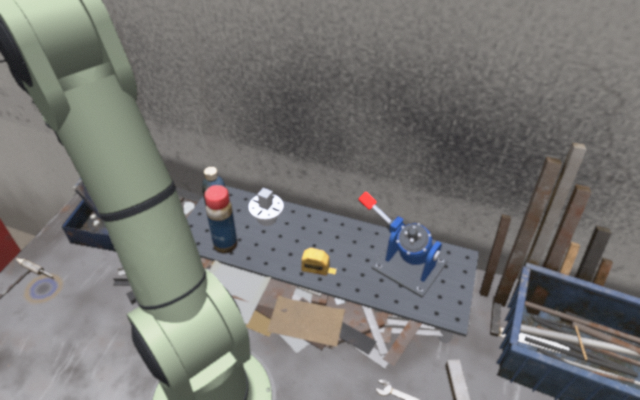

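View pics/top0.png

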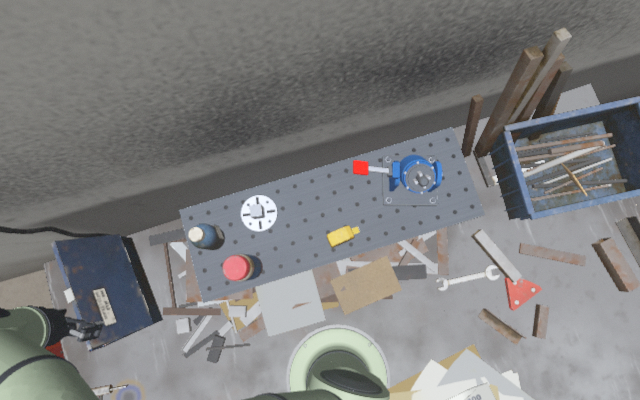

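The views show the faceplate at top (259,212) and spindle at about (421,178). The pad is at (361,168), the can at (238,267), the bottle at (202,236) and the tape at (340,236). Next I'll get rough positions and enlarged crops.

```bash
cat > h.py <<'E'
import numpy as np,cv2
from workcell import bot, grab_frame, calibration
from scipy.spatial.transform import Rotation as R
def ray(c,uv):
    K=np.array(c["camera_matrix"]);T=np.array(c["T"])
    d=np.array([(uv[0]-K[0,2])/K[0,0],(uv[1]-K[1,2])/K[1,1],1.])
    return T[:3,3],T[:3,:3]@(d/np.linalg.norm(d))
def wray(c,uv):
    K=np.array(c["camera_matrix"]);T=np.array(c["T"])
    q=np.array([uv[0]-K[0,2],uv[1]-K[1,2]])/K[0,0];r=np.linalg.norm(q)
    d=np.array([*(q*np.sinc(r/np.pi)),np.cos(r)])
    return T[:3,3],T[:3,:3]@d
def onz(rd,z): o,d=rd; return o+d*(z-o[2])/d[2]
def tri(rays):
    A=sum(np.eye(3)-np.outer(d,d) for o,d in rays);b=sum((np.eye(3)-np.outer(d,d))@o for o,d in rays)
    p=np.linalg.solve(A,b); return p,[np.linalg.norm((np.eye(3)-np.outer(d,d))@(p-o)) for o,d in rays]
def wproj(c,P):
    K=np.array(c["camera_matrix"]);T=np.array(c["T"]);P=np.atleast_2d(P)
    q=(P-T[:3,3])@T[:3,:3];rho=np.linalg.norm(q[:,:2],axis=1);th=np.arctan2(rho,q[:,2])
    return q[:,:2]/rho[:,None]*th[:,None]*K[0,0]+K[:2,2]
def pose():
    s=bot.observe();return np.array(s["position"]),R.from_euler("xyz",s["tool_rot"])
def step(p,r,rv=None):  # goal tcp pos, Rotation -> shift (tool axes, units), rotvec units
    p0,r0=pose();d=r0.inv().apply(np.array(p)-p0)/.8;w=(r0.inv()*r).as_rotvec()/np.pi
    print("dp",np.round(d,4),"rot",np.round(w,4),"rows",np.linalg.norm(d)*.8/.0625,np.linalg.norm(w)*180/10.7)
E
python3 - <<'E'
from h import *
ct,cs=calibration("top"),calibration("scene")
P={"post":((258,211),(265,193)),"pad":((361,168),(368,200)),"spin":((420,178),(413,231)),"can":((238,267),(216,195)),"bot":((196,233),(211,171)),"tape":((340,236),(315,256))}
for k,(a,b) in P.items():
    p,e=tri([ray(ct,a),ray(cs,b)]);print(k,p.round(3),np.round(e,4))
p,r=pose();T=np.array(calibration("wrist")["T"]);print("cam in tool",r.inv().apply(T[:3,3]-p).round(4),(r.inv().as_matrix()@T[:3,:3]).round(3))
t=cv2.imread("pics/top0.png");s=cv2.imread("pics/scene0.png")
f=lambda i,x,y,w,h:cv2.resize(i[y:y+h,x:x+w],(400,300),interpolation=cv2.INTER_CUBIC)
cv2.imwrite("pics/crop1.png",np.vstack([np.hstack([f(t,350,125,120,90),f(s,350,180,120,90)]),np.hstack([f(t,180,180,120,90),f(s,190,160,120,90)])]))
E
```

```text
post [0.448 0.194 0.2  ] [0.0009 0.0009]
pad [ 0.543 -0.063  0.249] [0.0016 0.0016]
spin [ 0.516 -0.204  0.25 ] [0.0019 0.0019]
can [0.309 0.226 0.285] [0.0029 0.0029]
bot [0.392 0.333 0.247] [0.0001 0.0001]
tape [ 0.387 -0.012  0.144] [0.001 0.001]
cam in tool [ 0.0653 -0.0011 -0.1426] [[-0.    -0.966 -0.26 ]
 [ 1.    -0.001  0.   ]
 [-0.    -0.26   0.966]]
```

View pics/crop1.png

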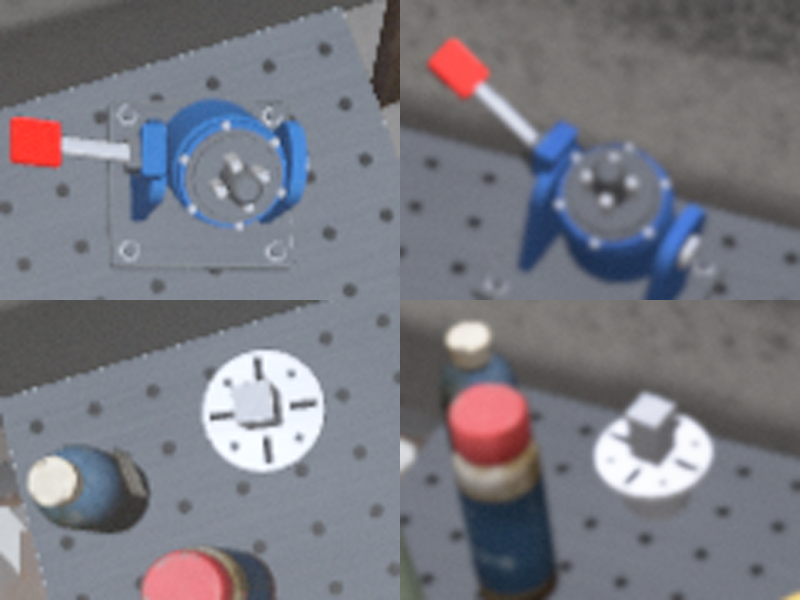

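Post height 0.200 fits the expected 0.195, and the can (0.285) and bottle (0.247) heights also fit. I'll lift, then move towards the faceplate for a close wrist view.

Emit:
move_arm(
  jaw=[0,0,0,0,0,0,0,0,0,0],
  dp=[
    [0,0,-0.06],
    [0,0,-0.06],
    [0,0,-0.06],
    [0,0,-0.05],
    [-0.054,-0.049,0],
    [-0.054,-0.049,0],
    [-0.054,-0.049,0],
    [-0.054,-0.049,0],
    [-0.054,-0.049,0],
    [-0.054,-0.049,0],
  ],
  rotation=[
    [0,0,0],
    [0,0,0],
    [0,0,0],
    [0,0,0],
    [0,0,0],
    [0,0,0],
    [0,0,0],
    [0,0,0],
    [0,0,0],
    [0,0,0],
  ],
  squeeze=60,
)

```text
clock: 1.4
position: [0.3709, 0.2844, 0.4153]
tool_rot: [3.141, -0.0, 2.816]
force: [0.7, 0.7, 0.4]
grip_width: 0.0854
```

Emit:
move_arm(
  jaw=[0,0,0,0,0,0,0,0,0,0],
  dp=[
    [-0.054,-0.049,0],
    [-0.054,-0.049,0],
    [-0.054,-0.049,0],
    [0,0,0],
    [0,0,0],
    [0,0,0],
    [0,0,0],
    [0,0,0],
    [0,0,0],
    [0,0,0.06],
  ],
  rotation=[
    [0,0,0],
    [0,0,0],
    [0,0,0],
    [0,0,0.059],
    [0,0,0.059],
    [0,0,0.059],
    [0,0,0.059],
    [0,0,0.059],
    [0,0,0.059],
    [0,0,0],
  ],
)

```text
clock: 2.65
position: [0.4566, 0.1339, 0.3685]
tool_rot: [3.137, -0.002, 1.7]
force: [1.1, 0.6, -1.9]
grip_width: 0.0855
```

```bash
python3 - <<'E'
from h import *
import pickle
c=calibration("wrist");i=grab_frame("wrist");cv2.imwrite("pics/w1.png",i);pickle.dump((c,i),open("w1.pkl","wb"))
p,r=pose();print(p,r.as_euler("xyz",True),np.round(bot.observe()["qpos"],2), bot.observe()["clock"],wproj(c,[[.448,.194,.195],[.516,-.204,.25]]).round())
E
```

```text
[0.45381539 0.13300262 0.36172839] [-1.79759173e+02  9.01940692e-02  9.75938676e+01] [-0.75  0.15  0.39  1.81 -0.06  1.19 -0.21] 2.7 [[317. 125.]
 [328. 431.]]
```

View pics/w1.png

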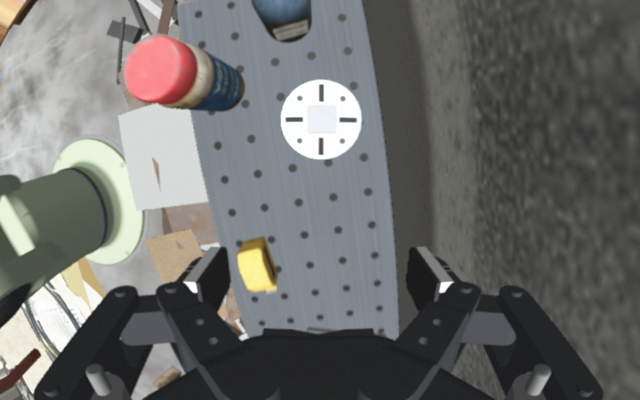

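The wrist view shows the disc around (321,120), with black marks nearly along the image axes at (294,119), (321,93), (349,119) and (321,146). The post is at about (322,120). I'll measure the marks on the plane z = 0.144.

```bash
python3 - <<'E'
from h import *
import pickle
c,i=pickle.load(open("w1.pkl","rb"));g=cv2.cvtColor(i,cv2.COLOR_BGR2GRAY)
w=cv2.morphologyEx((g>205).astype(np.uint8),cv2.MORPH_CLOSE,np.ones((9,9)))
n,l,s,ct=cv2.connectedComponentsWithStats(w);k=l[120,310];print(s[k],ct[k])
disc=cv2.fillConvexPoly(np.zeros_like(g),cv2.convexHull(np.argwhere(l==k)[:,::-1].astype(np.int32)),1)
n,l,s,ct=cv2.connectedComponentsWithStats(((g<110)&(cv2.erode(disc,np.ones((5,5)))>0)).astype(np.uint8))
M=[ct[j] for j in range(1,n) if s[j,4]>25];P=np.array([onz(wray(c,m),.144)[:2] for m in M]);print(s[1:,4],np.round(M,1),P.round(4))
C=P.mean(0);d=P-C;a=np.degrees(np.arctan2(d[:,1],d[:,0]));print("C",C,"ang",a.round(1),np.hypot(*d.T).round(4))
e,_=cv2.findContours(disc,0,1);pts=max(e,key=len)[:,0];Q=np.array([onz(wray(c,q),.144)[:2] for q in pts]);print(cv2.minEnclosingCircle(Q.astype(np.float32)),Q.mean(0))
yaw=np.degrees(np.angle(np.mean(np.exp(4j*np.radians(a)))))/4;print("yaw",yaw)
step([C[0],C[1],.30],R.from_euler("xyz",[180,0,90+yaw],True))
E
```

```text
[ 281   80   81   79 5074] [320.68801734 119.06917619]
[48 47 41 35] [[321.   92.5]
 [293.7 119. ]
 [347.6 119.4]
 [320.7 146.6]] [[0.4482 0.2321]
 [0.4205 0.1968]
 [0.4834 0.2046]
 [0.4563 0.1682]]
C [0.45208339 0.2004168 ] ang [  96.9 -173.5    7.6  -82.6] [0.0319 0.0318 0.0316 0.0325]
((0.4517950713634491, 0.20079703629016876), 0.04825914278626442) [0.45185761 0.20097594]
yaw 7.09742395421668
dp [0.0839 0.0093 0.077 ] rot [-0.0013  0.0005  0.0028] rows 1.4627593880912064 0.052236238965557416
```

Emit:
move_arm(
  jaw=[0,0,0,0,0,0],
  dp=[
    [0.028,0.003,0.042],
    [0.028,0.003,0.042],
    [0.028,0.003,0.042],
    [0,0,0],
    [0,0,0],
    [0,0,0],
  ],
  rotation=[
    [0,0,0],
    [0,0,0],
    [0,0,0.003],
    [0,0,0],
    [0,0,0],
    [0,0,0],
  ],
)

```text
clock: 3.45
position: [0.4543, 0.2005, 0.2677]
tool_rot: [3.14, -0.001, 1.693]
force: [0.6, 0.5, -0.8]
grip_width: 0.0855
```

```bash
cat >fp.py <<'E'
from h import *
c=calibration("wrist");i=grab_frame("wrist");g=cv2.cvtColor(i,cv2.COLOR_BGR2GRAY)
p,r=pose();print(p.round(4),r.as_euler("xyz",True).round(2))
u=wproj(c,[[.4519,.2006,.144]])[0];print("expected",u)
w=cv2.morphologyEx((g>205).astype(np.uint8),cv2.MORPH_CLOSE,np.ones((15,15)))
n,l,s,ct=cv2.connectedComponentsWithStats(w);k=1+np.argmax(s[1:,4]*(np.hypot(*(ct[1:]-u).T)<60));print(s[k],ct[k])
disc=cv2.fillConvexPoly(np.zeros_like(g),cv2.convexHull(np.argwhere(l==k)[:,::-1].astype(np.int32)),1)
n,l,s,ct=cv2.connectedComponentsWithStats(((g<110)&(cv2.erode(disc,np.ones((7,7)))>0)).astype(np.uint8))
M=[ct[j] for j in range(1,n) if s[j,4]>60];P=np.array([onz(wray(c,m),.144)[:2] for m in M]);print(s[1:,4],np.round(M,1),P.round(4).tolist())
e,_=cv2.findContours(disc,0,1);pts=max(e,key=len)[:,0];Q=np.array([onz(wray(c,q),.144)[:2] for q in pts]);print(cv2.minEnclosingCircle(Q.astype(np.float32)))
cv2.imwrite("pics/w2.png",i)
E
python3 fp.py
```

```text
[0.4542 0.2005 0.2676] [ 1.7992e+02 -4.0000e-02  9.7030e+01]
expected [315.34897615 193.91373879]
[ 263  139  108  105 8839] [316.0967304 191.5528906]
[110 106 108  44] [[316.  157.5]
 [280.1 194. ]
 [352.3 194. ]] [[0.4486, 0.2328], [0.4208, 0.1967], [0.4845, 0.2046]]
((0.4524272084236145, 0.2008519470691681), 0.048515092581510544)
```

View pics/w2.png

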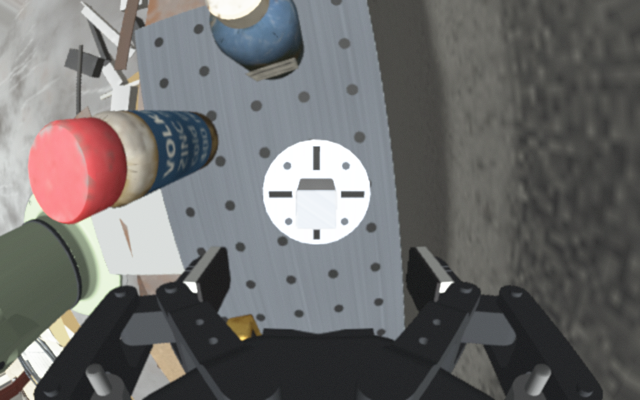

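The disc radius comes out at 48.5 mm (48 expected), with the centre at (0.4526, 0.2007) and yaw 7.07°. The tool is already aligned, so I'll descend and grip.

Emit:
move_arm(
  jaw=[0,0,0,0,0,255,255,255,255,255],
  dp=[
    [0,-0.002,0.046],
    [0,0,0.046],
    [0,0,0.047],
    [0,0,0],
    [0,0,0],
    [0,0,0],
    [0,0,0],
    [0,0,0],
    [0,0,0],
    [0,0,0],
  ],
  rotation=[
    [0,0,0],
    [0,0,0],
    [0,0,0],
    [0,0,0],
    [0,0,0],
    [0,0,0],
    [0,0,0],
    [0,0,0],
    [0,0,0],
    [0,0,0],
  ],
  squeeze=90,
)

```text
clock: 4.75
position: [0.4525, 0.201, 0.1558]
tool_rot: [3.141, -0.0, 1.694]
force: [-0.3, -0.1, 9.0]
grip_width: 0.0292
```

Emit:
move_arm(
  jaw=[255,255,255,255],
  dp=[
    [0,0,0],
    [0,0,0],
    [0,0,0],
    [0,0,0],
  ],
  rotation=[
    [0,0,0],
    [0,0,0],
    [0,0,0],
    [0,0,0],
  ],
)

```text
clock: 5.25
position: [0.4524, 0.2009, 0.1558]
tool_rot: [3.141, -0.0, 1.694]
force: [-0.7, 0.6, 9.0]
grip_width: 0.0288
```

Gripped at 29 mm opening (post is 30). I'll lift and carry it past the spindle so that the wrist camera, on the tool's +x side, looks down at it.

Emit:
move_arm(
  jaw=[255,255,255,255,255,255,255,255,255,255],
  dp=[
    [0,0,-0.03],
    [0,0,-0.055],
    [0,0,-0.055],
    [0,0,-0.06],
    [0,0,-0.06],
    [0,0,-0.06],
    [-0.05,0.0024,0],
    [-0.07,0.0024,0],
    [-0.07,0.0024,0],
    [-0.07,0.0024,0],
  ],
  rotation=[
    [0,0,0],
    [0,0,0],
    [0,0,0],
    [0,0,0],
    [0,0,0],
    [0,0,0],
    [0,0,0],
    [0,0,0],
    [0,0,0],
    [0,0,0],
  ],
)

```text
clock: 6.5
position: [0.4849, -0.0064, 0.4111]
tool_rot: [-3.141, -0.0, 1.695]
force: [1.8, 0.1, -6.1]
grip_width: 0.0288
```

Emit:
move_arm(
  jaw=[255,255,255,255,255,255,255,255,255],
  dp=[
    [-0.07,0.0024,0],
    [-0.07,0.0024,0],
    [-0.07,0.0024,0],
    [-0.07,0.0024,0],
    [-0.07,0.0024,0],
    [-0.01,0,0],
    [0,0,0],
    [0,0,0],
    [0,0,0],
  ],
  rotation=[
    [0,0,0],
    [0,0,0],
    [0,0,0],
    [0,0,0],
    [0,0,0],
    [0,0,0],
    [0,0,0],
    [0,0,0],
    [0,0,0],
  ],
)

```text
clock: 7.62
position: [0.5306, -0.2881, 0.4115]
tool_rot: [3.141, -0.0, 1.696]
force: [-0.1, 0.2, -6.1]
grip_width: 0.029
```

```bash
python3 - <<'E'
from h import *
import pickle
c=calibration("wrist");i=grab_frame("wrist");cv2.imwrite("pics/w3.png",i);pickle.dump((c,i),open("w3.pkl","wb"))
s=bot.observe();p,r=pose();print(p,r.as_euler("xyz",True),np.round(s["qpos"],2), s["clock"],s["force"],s["grip_width"],wproj(c,[[.543,-.063,.249],[.516,-.204,.25]]).round())
u=wproj(c,[[.516,-.204,.24]])[0].astype(int)
x,y=max(u[0]-80,0),max(u[1]-60,0);cv2.imwrite("pics/w3c.png",cv2.resize(i[y:y+120,x:x+160],(800,600),interpolation=cv2.INTER_CUBIC));print(x,y)
E
```

```text
[ 0.53056825 -0.28828575  0.41154429] [ 1.79971810e+02 -1.55010128e-02  9.71556853e+01] [-0.03  0.42  0.66  1.42 -0.26  1.39  0.75] 7.675 [-0.58075916  0.08597063 -5.11925922] 0.028952813175047637 [[358. -25.]
 [314. 100.]]
234 40
```

View pics/w3c.png

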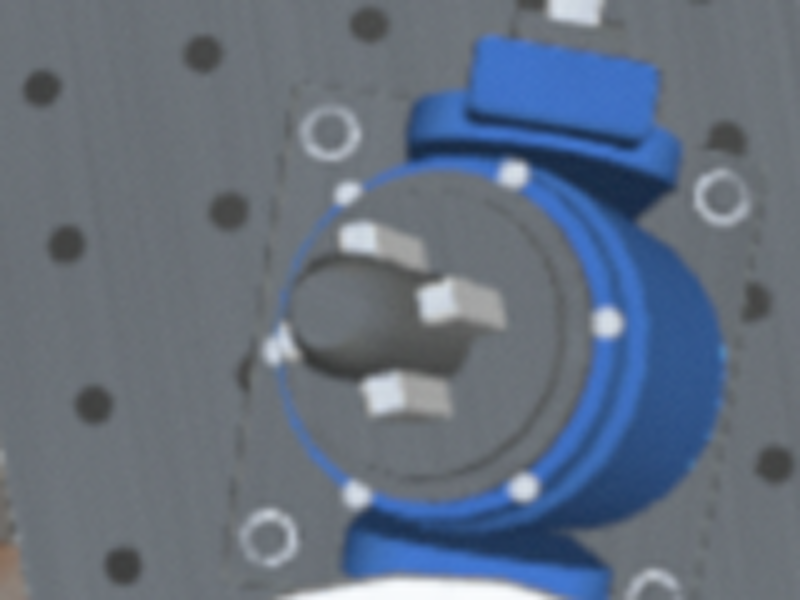

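The crop shows the spindle tip at crop (330,310), three visible teeth ends at (360,237), (437,297) and (385,393), and six bolts on the blue ring. I'll tilt the tool to about 25° for a second view and triangulate from both.

```bash
python3 - <<'E'
from h import *
p,r=pose()
g=r*R.from_rotvec([-np.radians(25),0,0])
P=np.array([.51,-.204,.255])
t=P-g.apply([.085,0,.09]);print(t.round(3),g.as_matrix().round(3)); step(t,g)
E
```

```text
[ 0.483 -0.293  0.337] [[-0.125  0.899  0.42 ]
 [ 0.992  0.113  0.053]
 [ 0.     0.423 -0.906]]
dp [ 0.0014 -0.06    0.0937] rot [-0.1389  0.      0.    ] rows 1.4249565943445892 2.336448598130841
```

Emit:
move_arm(
  jaw=[255,255,255,255,255,255,255,255],
  dp=[
    [0,-0.03,0.046],
    [0,-0.03,0.047],
    [0,0,0],
    [0,0,0],
    [0,0,0],
    [0,0,0],
    [0,0,0],
    [0,0,0],
  ],
  rotation=[
    [0,0,0],
    [0,0,0],
    [-0.047,0,0],
    [-0.046,0,0],
    [-0.046,0,0],
    [0,0,0],
    [0,0,0],
    [0,0,0],
  ],
)

```text
clock: 8.68
position: [0.4835, -0.2947, 0.3369]
tool_rot: [2.706, 0.0, 1.696]
force: [-0.4, 0.3, -6.4]
grip_width: 0.0295
```

```bash
python3 - <<'E'
from h import *
import pickle
c=calibration("wrist");i=grab_frame("wrist");cv2.imwrite("pics/w4.png",i);pickle.dump((c,i),open("w4.pkl","wb"))
s=bot.observe();p,r=pose();print(p,r.as_euler("xyz",True),np.round(s["qpos"],2), s["clock"])
u=wproj(c,[[.52,-.204,.235]])[0].astype(int);print(u)
x,y=max(u[0]-100,0),max(u[1]-75,0);cv2.imwrite("pics/w4c.png",cv2.resize(i[y:y+150,x:x+200],(800,600),interpolation=cv2.INTER_CUBIC));print(x,y)
E
```

```text
[ 0.48339666 -0.29471763  0.33678928] [1.55041805e+02 7.18115024e-03 9.71597907e+01] [ 0.13  0.2   0.56  1.92 -0.58  0.81  1.15] 8.725
[318  95]
218 20
```

View pics/w4c.png

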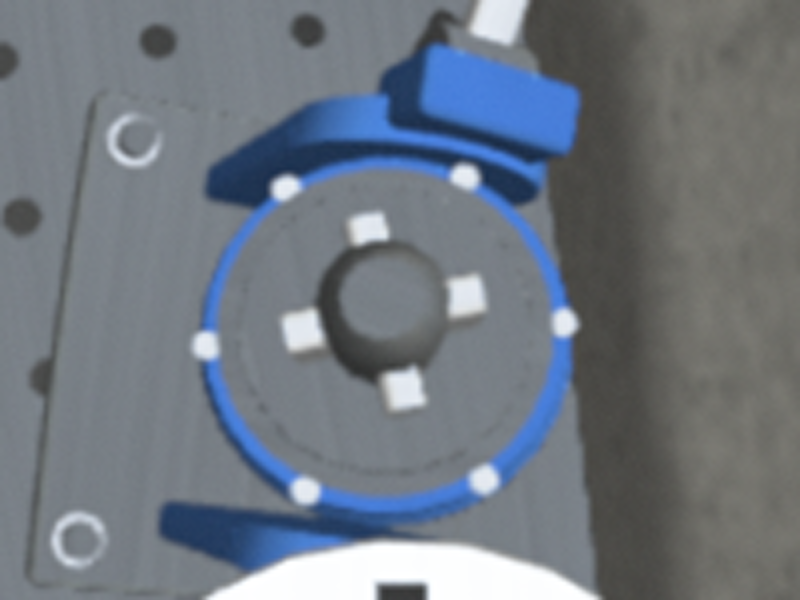

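The near-axial view is clean: tip at crop (388,300), teeth at (368,228), (466,296), (403,388) and (303,328), and all six bolts visible. I'll triangulate these.

```bash
cat > m.py <<'E'
from h import *
import pickle
c3,i3=pickle.load(open("w3.pkl","rb"));c4,i4=pickle.load(open("w4.pkl","rb"))
def blob(i,u,thr=165,h=5):
    u=np.array(u);x,y=np.round(u).astype(int)-h;g=i[y:y+2*h+1,x:x+2*h+1].min(2).astype(float)
    n,l,s,ct=cv2.connectedComponentsWithStats((g>thr).astype(np.uint8))
    if n<2:return u,0
    k=1+np.argmax(s[1:,4]);w=np.where(l==k,g-thr+1,0);Y,X=np.mgrid[0:2*h+1,0:2*h+1]
    return np.array([x+(w*X).sum()/w.sum(),y+(w*Y).sum()/w.sum()]),s[k,4]
f4=lambda a,b:(218+a/4-.375,20+b/4-.375)
f3=lambda a,b:(234+a/5-.4,40+b/5-.4)
B4=[f4(*q) for q in [(286,187),(464,176),(565,322),(485,480),(305,490),(206,345)]]
B3=[f3(*q) for q in [(347,194),(513,174),(607,322),(523,488),(357,494),(275,350)]]
T4=[f4(*q) for q in [(368,228),(466,296),(403,388),(303,328)]]
if __name__=="__main__":
    P=[]
    for a,b in zip(B3,B4):
        a2,na=blob(i3,a,150);b2,nb=blob(i4,b,150)
        p,e=tri([wray(c3,a2),wray(c4,b2)]);P.append(p);print(np.round(a2-a,1),na,np.round(b2-b,1),nb,p.round(4),np.round(e[0],4))
    P=np.array(P)
    for S in (P,P[:5]):
        # hexagon: fit centre+two axes linearly: p_k = C + cos(k60) u + sin(k60) v (k clockwise order)
        k=np.arange(len(S))*np.pi/3;A=np.c_[np.ones(len(S)),np.cos(k),np.sin(k)]
        X,_,_,_=np.linalg.lstsq(A,S,rcond=None);res=S-A@X
        n=np.cross(X[1],X[2]);n*=np.sign(n[2])/np.linalg.norm(n)
        print("C",X[0].round(4),"r",np.linalg.norm(X[1:],axis=1).round(4),"n",n.round(4),"tilt",np.degrees(np.arccos(n[2])).round(2),"az",np.degrees(np.arctan2(n[1],n[0])).round(2),"res",np.abs(res).max().round(4))
    tip,e=tri([wray(c3,f3(340,310)),wray(c4,f4(388,300))]);print("tip",tip.round(4),e)
    print("tip along n",(tip-X[0])@n,"off",np.round(tip-X[0]-((tip-X[0])@n)*n,4))
    print("teeth",[(np.round(blob(i4,t,150,8)[0]-t,1),blob(i4,t,150,8)[1]) for t in T4])
E
python3 m.py
```

```text
[-0.  -0.3] 17 [-0.2  0.2] 34 [ 0.5003 -0.179   0.2103] 0.0002
[0.1 0.1] 20 [0.1 0.2] 37 [ 0.5352 -0.1724  0.2257] 0.0001
[0.  0.1] 23 [-0.3  0.2] 35 [ 0.5576 -0.202   0.2365] 0.0
[ 0.1 -0.2] 22 [-0.3 -0.3] 46 [ 0.5455 -0.2382  0.2312] 0.0
[-0.2  0.1] 20 [0.1 0. ] 43 [ 0.5107 -0.2449  0.2163] 0.0001
[ 0.8 -0.6] 31 [-0.2 -0. ] 45 [ 0.489  -0.2149  0.2021] 0.0004
C [ 0.523  -0.2086  0.2203] r [0.0388 0.0386] n [-0.4331  0.0109  0.9013] tilt 25.67 az 178.56 res 0.0017
C [ 0.5229 -0.2086  0.2209] r [0.0387 0.0385] n [-0.4065  0.0161  0.9135] tilt 24.0 az 177.73 res 0.0003
tip [ 0.5051 -0.2079  0.2616] [np.float64(2.067057606354574e-05), np.float64(2.067057606363523e-05)]
tip along n 0.04440488662477218 off [ 0.0002 -0.      0.0001]
teeth [(array([ 0. , -0.1]), np.int32(67)), (array([ 0. , -0.1]), np.int32(95)), (array([0.3, 0.3]), np.int32(93)), (array([-0.3,  0.5]), np.int32(96))]
```

The geometry is consistent: bolt circle radius 38.6 mm, tilt 24 to 25.7° (25 given), and the tip 44 mm above the bolt heads. Next I'll get the tooth angle and the approach pose.

```bash
cat > goal.py <<'E'
from m import *
az,ti=np.radians(178),np.radians(25);n=np.array([np.sin(ti)*np.cos(az),np.sin(ti)*np.sin(az),np.cos(ti)])
M=np.array([.514,-.20825,.24125]);tip=M+22.2e-3*n;seat=tip-.042*n
Q=[]
for t in T4:
    o,d=wray(c4,blob(i4,t,150,8)[0]);Q.append(o+d*((seat+.0255*n-o)@n)/(d@n))
Q=np.array(Q);D=Q-(seat+.0255*n)
ex=np.cross([0,1,0],n);ex/=np.linalg.norm(ex);ey=np.cross(n,ex)
a=np.degrees(np.arctan2(D@ey,D@ex));ph=np.angle(np.mean(np.exp(4j*np.radians(a))))/4
x0=R.from_euler("xyz",[155.04,0,97.16],True).as_matrix()[:,0];pa=np.arctan2(x0@ey,x0@ex)
ph+=np.round((pa-ph)/(np.pi/2))*np.pi/2
tx=np.cos(ph)*ex+np.sin(ph)*ey;G=R.from_matrix(np.c_[tx,np.cross(-n,tx),-n])
def at(h,dx=0,dy=0): return seat+n*(h+.0658)+G.apply([dx,dy,0])   # tcp with boss end h above seat
if __name__=="__main__":
    print("seat",seat.round(4),"teeth ang",a.round(1),"rad",np.linalg.norm(D,axis=1).round(4),"mean off",(D.mean(0)@np.c_[ex,ey]).round(4),"tool x from",np.degrees(pa).round(1),"to",np.degrees(ph).round(1))
    step(at(.075),G)
E
python3 goal.py
```

```text
seat [ 0.5224 -0.2085  0.2233] teeth ang [ 108.    19.   -70.5 -161.9] rad [0.0172 0.0157 0.0155 0.0165] mean off [-0.0003  0.0004] tool x from 96.5 to 108.7
dp [ 0.1126 -0.0031 -0.0209] rot [ 0.0036 -0.0212 -0.0676] rows 1.4671482445826538 1.1933631563902467
```

Emit:
move_arm(
  jaw=[255,255,255,255,255,255,255,255],
  dp=[
    [0,0,-0.021],
    [0.037,-0.001,0],
    [0.038,-0.001,0],
    [0.0376,-0.0011,0],
    [0,0,0],
    [0,0,0],
    [0,0,0],
    [0,0,0],
  ],
  rotation=[
    [0,0,0],
    [0,0,0],
    [0,0,0],
    [0,0,0],
    [0.0018,-0.0106,-0.0338],
    [0.0018,-0.0106,-0.0338],
    [0,0,0],
    [0,0,0],
  ],
)

```text
clock: 9.72
position: [0.4623, -0.2072, 0.3516]
tool_rot: [2.728, 0.147, 1.858]
force: [-0.1, -0.2, -6.3]
grip_width: 0.029
```

```bash
python3 - <<'E'
from goal import *
s=bot.observe();print(s["clock"],np.round(s["qpos"],2),np.round(s["force"],1),np.round(s["moment"],2))
step(at(.075),G);step(at(.03),G)
c=calibration("wrist");i=grab_frame("wrist");cv2.imwrite("pics/w5.png",i)
E
```

```text
9.725 [-0.08 -0.    0.49  2.07 -0.25  0.68  0.89] [-0.1 -0.2 -6.3] [-0.03  1.09 -0.03]
dp [0.0008 0.0006 0.001 ] rot [ 0.0004  0.0001 -0.0014] rows 0.018745491960911992 0.02466218018821293
dp [0.0008 0.0006 0.0573] rot [ 0.0004  0.0001 -0.0014] rows 0.7334601836934249 0.02466218018821293
```

View pics/w5.png

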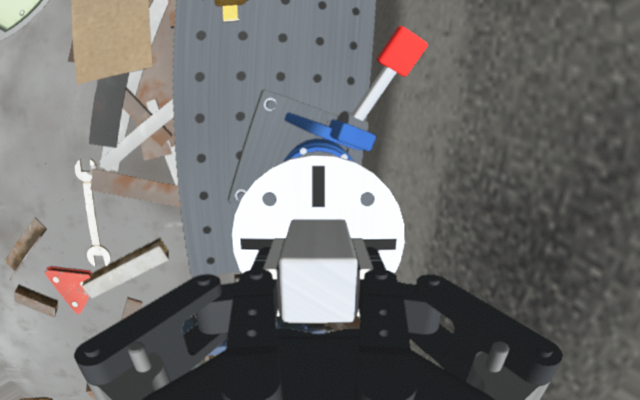

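The plate is held square, with its mark at (318,186) in line with the post. I'll descend over the core to just short of the teeth.

Emit:
move_arm(
  jaw=[255,255,255,255,255,255],
  dp=[
    [0.0008,0.0006,0.015],
    [0,0,0.015],
    [0,0,0.014],
    [0,0,0.013],
    [0,0,0],
    [0,0,0],
  ],
  rotation=[
    [0,0,-0.0014],
    [0,0,0],
    [0,0,0],
    [0,0,0],
    [0,0,0],
    [0,0,0],
  ],
)

```text
clock: 10.52
position: [0.4819, -0.2071, 0.31]
tool_rot: [2.729, 0.15, 1.864]
force: [-0.3, -0.8, -5.4]
grip_width: 0.0286
```

```bash
cat > st.py <<'E'
from goal import *
s=bot.observe();p,r=pose();print(s["clock"],"F tool",G.inv().apply(np.array(s["force"])-[0,0,-6.2]).round(1),"M",np.round(s["moment"],2),"h",((p-seat)@n-.0658).round(4),"lat",G.inv().apply(p-at(0))[:2].round(4),s["grip_width"].round(4))
step(at(0),G)
E
python3 st.py
```

```text
Traceback (most recent call last):
  File "st.py", line 2, in <module>
    s=bot.observe();p,r=pose();print(s["clock"],"F tool",G.inv().apply(np.array(s["force"])-[0,0,-6.2]).round(1),"M",np.round(s["moment"],2),"h",((p-seat)@n-.0658).round(4),"lat",G.inv().apply(p-at(0))[:2].round(4),s["grip_width"].round(4))
                                                                                                                                                                                                                       ^^^^^^^^^^^^^^^^^^^^^
AttributeError: 'float' object has no attribute 'round'
```

```bash
sed -i 's/s\["grip_width"\].round(4)/s["grip_width"]/' st.py; python3 st.py
```

```text
10.525 F tool [-0.8 -0.2 -0.9] M [ 0.04  1.06 -0.06] h 0.0299 lat [ 0.0001 -0.0001] 0.02855056792923282
dp [-0.0001  0.0001  0.0374] rot [0.0003 0.0003 0.0008] rows 0.4787379044344442 0.015751615721740993
```

Emit:
move_arm(
  jaw=[255,255,255,255,255],
  dp=[
    [0,0,0.004],
    [0,0,0.004],
    [0,0,0.0045],
    [0,0,0],
    [0,0,0],
  ],
  rotation=[
    [0,0,0],
    [0,0,0],
    [0,0,0],
    [0,0,0],
    [0,0,0],
  ],
)

```text
clock: 11.15
position: [0.4861, -0.2071, 0.3008]
tool_rot: [2.729, 0.15, 1.865]
force: [-0.1, -0.1, -6.0]
grip_width: 0.0291
```

```bash
python3 st.py
```

```text
11.15 F tool [-0.1 -0.  -0.3] M [ 0.02  1.11 -0.02] h 0.0198 lat [ 0.0002 -0.0001] 0.029113989060901714
dp [-0.0002  0.0001  0.0248] rot [0.0002 0.0003 0.0009] rows 0.3169751171429425 0.015904950026365657
```

Past the tooth ends (h = 19.8 mm) with no force. I'll continue down towards the shoulder.

Emit:
move_arm(
  jaw=[255,255,255,255,255,255,255],
  dp=[
    [0,0,0.005],
    [0,0,0.005],
    [0,0,0.005],
    [0,0,0.004],
    [0,0,0.003],
    [0,0,0],
    [0,0,0],
  ],
  rotation=[
    [0,0,0],
    [0,0,0],
    [0,0,0],
    [0,0,0],
    [0,0,0],
    [0,0,0],
    [0,0,0],
  ],
)

```text
clock: 12.02
position: [0.4936, -0.2086, 0.2869]
tool_rot: [2.726, 0.152, 1.863]
force: [-28.7, 2.1, 38.8]
grip_width: 0.0291
```

```bash
python3 st.py
```

```text
12.025 F tool [  3.5  -6.3 -52.9] M [0.31 2.61 0.37] h 0.004 lat [-0.0013  0.0004] 0.029058517798539043
dp [ 0.0016 -0.0006  0.0049] rot [0.0012 0.0009 0.0005] rows 0.06703962555141543 0.02608152078358575
```

The push reads 53 N at h ≈ 4 mm, so this is either the shoulder (my height being off) or a jam. I'll cross-check the seat height from the tooth ends, then press-test.

```bash
python3 - <<'E'
from goal import *
print("base",np.array(c3["T"])[:3,3],np.array(c4["T"])[:3,3])
for a,b in [((360,237),T4[0]),((437,297),T4[1]),((385,393),T4[2])]:
    u=f3(*a);a2,k=blob(i3,u,190,5);b2,_=blob(i4,b,190,8);p,e=tri([wray(c3,a2),wray(c4,b2)]);p2,e2=tri([wray(c3,u),wray(c4,b)])
    print(np.round(a2-u,1),k,"h",((p-seat)@n).round(4),e[0].round(4),"eye h",((p2-seat)@n).round(4),e2[0].round(4))
E
```

```text
base [ 0.52235097 -0.22408956  0.5541866 ] [ 0.41555948 -0.23814914  0.46621231]
[0.1 0.1] 23 h 0.027 0.0 eye h 0.0271 0.0001
[0.1 0.5] 29 h 0.0303 0.0001 eye h 0.0305 0.0005
[-0.2  0.1] 35 h 0.0287 0.0002 eye h 0.0276 0.0001
```

Emit:
move_arm(
  jaw=[255,255,255],
  dp=[
    [0,0,0.001],
    [0,0,0],
    [0,0,0],
  ],
  rotation=[
    [0,0,0],
    [0,0,0],
    [0,0,0],
  ],
)

```text
clock: 12.4
position: [0.4937, -0.2087, 0.2868]
tool_rot: [2.725, 0.151, 1.862]
force: [-43.5, 7.1, 58.6]
grip_width: 0.0294
```

```bash
python3 st.py
```

```text
12.4 F tool [  9.5  -9.5 -77.2] M [0.92 3.89 0.63] h 0.0039 lat [-0.0014  0.0004] 0.029426853383888875
dp [ 0.0018 -0.0006  0.0048] rot [0.0014 0.0008 0.0004] rows 0.06645589731363352 0.028339241540121605
```

The tooth ends put the true seat 1 to 4 mm higher than assumed, so this is probably the shoulder. To be sure, I'll unload, undo the 1.4 mm sideways drift caused by arm compliance, and press again.

Emit:
move_arm(
  jaw=[255,255,255,255,255,255],
  dp=[
    [0,0,-0.0025],
    [0.0012,-0.0004,0],
    [0,0,0],
    [0,0,0.0008],
    [0,0,0],
    [0,0,0],
  ],
  rotation=[
    [0,0,0],
    [0,0,0],
    [0,0,0],
    [0,0,0],
    [0,0,0],
    [0,0,0],
  ],
)

```text
clock: 13.15
position: [0.493, -0.2077, 0.2866]
tool_rot: [2.727, 0.152, 1.863]
force: [-21.5, 0.1, 29.2]
grip_width: 0.029
```

```bash
python3 st.py
```

```text
13.15 F tool [  1.   -4.4 -41.2] M [-0.07  1.87  0.07] h 0.004 lat [-0.0002  0.0001] 0.028988546238061946
dp [ 0.0003 -0.0002  0.005 ] rot [0.001  0.0009 0.0005] rows 0.06414087485967172 0.024585634861113117
```

Emit:
move_arm(
  jaw=[255,255,255],
  dp=[
    [0,0,0.001],
    [0,0,0],
    [0,0,0],
  ],
  rotation=[
    [0,0,0],
    [0,0,0],
    [0,0,0],
  ],
)

```text
clock: 13.52
position: [0.4931, -0.2078, 0.2866]
tool_rot: [2.726, 0.151, 1.862]
force: [-36.4, 3.7, 48.9]
grip_width: 0.0292
```

```bash
python3 st.py
```

```text
13.525 F tool [  5.7  -8.3 -65.4] M [0.51 3.11 0.33] h 0.0039 lat [-0.0004  0.0001] 0.029206941407171453
dp [ 0.0005 -0.0002  0.0049] rot [0.0012 0.0009 0.0004] rows 0.06290314587681661 0.02642833662459023
```

It stops at the same height (3.9 to 4.0 mm on my scale) at a different lateral position, and the stop is stiff, so this is the shoulder. I'll unload, release, back off along the axis and look.

Emit:
move_arm(
  jaw=[255,255,0,0,0,0,0,0],
  dp=[
    [0,0,-0.0022],
    [0,0,0],
    [0,0,0],
    [0,0,0],
    [0,0,0],
    [0,0,0],
    [0,0,0],
    [0,0,0],
  ],
  rotation=[
    [0,0,0],
    [0,0,0],
    [0,0,0],
    [0,0,0],
    [0,0,0],
    [0,0,0],
    [0,0,0],
    [0,0,0],
  ],
)

```text
clock: 14.52
position: [0.4924, -0.2065, 0.286]
tool_rot: [2.729, 0.15, 1.865]
force: [0.4, 0.0, 0.1]
grip_width: 0.0858
```

Emit:
move_arm(
  jaw=[0,0,0,0,0,0,0],
  dp=[
    [0,0,-0.02],
    [0,0,-0.04],
    [0,0,-0.05],
    [-0.03,0,-0.04],
    [-0.03,0,0],
    [0,0,0],
    [0,0,0],
  ],
  rotation=[
    [0,0,0],
    [0,0,0],
    [0,0,0],
    [0,0,0],
    [0,0,0],
    [0,0,0],
    [0,0,0],
  ],
)

```text
clock: 15.4
position: [0.4551, -0.2496, 0.4014]
tool_rot: [2.73, 0.15, 1.865]
force: [-0.2, 0.3, 0.1]
grip_width: 0.0852
```

```bash
python3 - <<'E'
from goal import *
c=calibration("wrist");i=grab_frame("wrist");s=bot.observe();print(s["clock"],s["position"],s["grip_width"],np.round(s["force"],1));pickle.dump((c,i),open("w6.pkl","wb"))
u=wproj(c,[seat,seat+.054*n,[.543,-.063,.249]]).round();print(u)
v=i.copy();cv2.imwrite("pics/w6.png",v)
E
```

```text
15.45 [ 0.45512827 -0.24942213  0.40140138] 0.08542736126318498 [ 0.1 -0.5 -0.2]
[[319. 138.]
 [319. 141.]
 [391.  20.]]
```

View pics/w6.png

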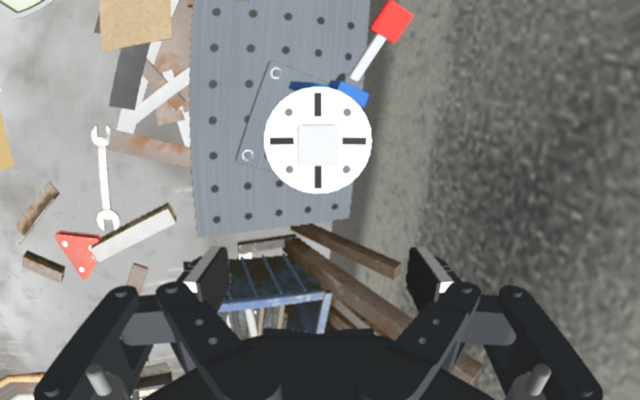

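The disc centre is at (318,140) against (319,141) predicted, and the marks are aligned. Now I'll locate the red pad from all the views.

```bash
python3 - <<'E'
from goal import *
c6,i6=pickle.load(open("w6.pkl","rb"))
ct,cs=calibration("top"),calibration("scene");it,is_=grab_frame("top"),grab_frame("scene")
cv2.imwrite("pics/top6.png",it);cv2.imwrite("pics/sc6.png",is_)
def red(i,u,h=25):
    x,y=max(int(u[0])-h,0),max(int(u[1])-h,0);H=cv2.cvtColor(i[y:y+2*h,x:x+2*h],cv2.COLOR_BGR2HSV)
    m=((H[...,0]<8)|(H[...,0]>172))&(H[...,1]>150)&(H[...,2]>120)
    n,l,s,c=cv2.connectedComponentsWithStats(m.astype(np.uint8));k=1+np.argmax(s[1:,4])
    q=np.argwhere(l==k)[:,::-1]+[x,y];return c[k]+[x,y],s[k],cv2.boxPoints(cv2.minAreaRect(q.astype(np.float32)))
rs=[];K=[]
for nme,i,c,u,f in [("top",it,ct,(361,168),ray),("scene",is_,cs,(368,200),ray),("w6",i6,c6,(393,20),wray)]:
    a,s,b=red(i,u);print(nme,a.round(1),s,b.round(0).tolist());rs.append(f(c,a))
print("pad ts",tri(rs[:2]),"all",tri(rs))
p=tri(rs)[0]
# lever stem root at w6 (355,78)->direction in world at about pivot height
print("stem at z=.21",onz(wray(c6,(357,79)),.21).round(4))
print("wall base",onz(wray(c6,(398,180)),.0).round(3))
m=lambda i,x,y:cv2.resize(i[y:y+90,x:x+120],(400,300),interpolation=cv2.INTER_CUBIC)
cv2.imwrite("pics/crop6.png",np.hstack([m(it,340,130),m(is_,350,160)]))
E
```

```text
top [360.  167.2] [ 17  17  15  15 202] [[353.0, 160.0], [367.0, 160.0], [367.0, 174.0], [353.0, 174.0]]
scene [366.8 200.1] [ 16  17  17  17 160] [[358.0, 199.0], [366.0, 191.0], [376.0, 202.0], [368.0, 209.0]]
w6 [390.6  20.7] [   2    0   42   43 1034] [[368.0, 28.0], [388.0, -2.0], [413.0, 15.0], [393.0, 45.0]]
pad ts (array([ 0.54493964, -0.06017059,  0.24542113]), [np.float64(0.0003934703530126957), np.float64(0.0003934703530125924)]) all (array([ 0.54552955, -0.06055817,  0.24401138]), [np.float64(0.0007509089711113517), np.float64(0.000889271867676422), np.float64(0.0011229705189303406)])
stem at z=.21 [ 0.5497 -0.1315  0.21  ]
wall base [ 0.855 -0.261  0.   ]
```

View pics/crop6.png

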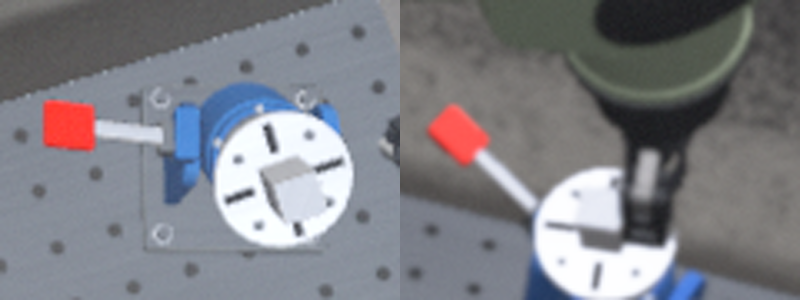

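The plate sits flat on the head in both views, and the raised pad is at (0.545, -0.060, 0.245). Next I'll compute the move to above the pad with the tool vertical.

```bash
python3 - <<'E'
from goal import *
p,r=pose();g=R.from_euler("xyz",[180,0,97],True)
w=(r.inv()*g).as_rotvec()/np.pi;print(w.round(4),np.linalg.norm(w)*180/10.7)
d=g.inv().apply(np.array([.545,-.056,.40])-p)/.8;print("after turn dp",d.round(4),np.linalg.norm(d)*.8/.0625)
E
```

```text
[0.1347 0.0357 0.0638] 2.5779250566120515
after turn dp [0.2264 0.1409 0.002 ] 3.4133527187522597
```

Emit:
move_arm(
  jaw=[255,255,255,255,255,255,255,255,255,255],
  dp=[
    [0,0,0],
    [0,0,0],
    [0,0,0],
    [0.0566,0.0352,0.0005],
    [0.0566,0.0352,0.0005],
    [0.0566,0.0352,0.0005],
    [0.0566,0.0353,0.0005],
    [0,0,0.05],
    [0,0,0.05],
    [0,0,0],
  ],
  rotation=[
    [0.0449,0.0119,0.0213],
    [0.0449,0.0119,0.0213],
    [0.0449,0.0119,0.0212],
    [0,0,0],
    [0,0,0],
    [0,0,0],
    [0,0,0],
    [0,0,0],
    [0,0,0],
    [0,0,0],
  ],
)

```text
clock: 16.8
position: [0.544, -0.0561, 0.3184]
tool_rot: [-3.138, 0.0, 1.693]
force: [0.4, -0.3, 0.7]
grip_width: -0.0001
```

```bash
cat > lv.py <<'E'
from h import *
s=bot.observe();print(s["clock"],np.round(s["force"],1),np.round(s["qpos"],2),s["grip_width"],pose()[0].round(4))
for z in (.27,.20,.168): step([.545,-.056,z],R.from_euler("xyz",[180,0,97],True))
E
python3 lv.py
```

```text
16.8 [ 0.4 -0.3  0.7] [-0.35  0.34  0.46  1.71 -0.16  1.13  0.28] -6.54939586487691e-05 [ 0.544  -0.0561  0.3184]
dp [0.     0.0015 0.0605] rot [-0.0013  0.     -0.    ] rows 0.7749329074734354 0.021680403311745387
dp [0.     0.0018 0.148 ] rot [-0.0013  0.     -0.    ] rows 1.8948415769718232 0.021680403311745387
dp [0.    0.002 0.188] rot [-0.0013  0.     -0.    ] rows 2.4068281350922693 0.021680403311745387
```

Down onto the pad and along with it, gently.

Emit:
move_arm(
  jaw=[255,255,255,255,255,255,255,255,255,255],
  dp=[
    [0,0.0015,0.03],
    [0,0,0.03],
    [0,0,0.02],
    [0,0,0.02],
    [0,0,0.02],
    [0,0,0.02],
    [0,0,0.02],
    [0,0,0.018],
    [0,0,0],
    [0,0,0],
  ],
  rotation=[
    [0,0,0],
    [0,0,0],
    [0,0,0],
    [0,0,0],
    [0,0,0],
    [0,0,0],
    [0,0,0],
    [0,0,0],
    [0,0,0],
    [0,0,0],
  ],
)

```text
clock: 18.05
position: [0.5468, -0.0569, 0.1786]
tool_rot: [3.14, 0.0, 1.692]
force: [-7.3, 0.0, 25.1]
grip_width: -0.0003
```

```bash
python3 lv.py
```

```text
18.05 [-7.3  0.  25.1] [-0.3   0.5   0.4   1.87 -0.26  0.82  0.36] -0.00032223203509865287 [ 0.5468 -0.0569  0.1786]
dp [ 0.0014 -0.0019 -0.1143] rot [ 0.0004  0.     -0.0003] rows 1.4630516008159786 0.009264027457171671
dp [ 0.0014 -0.002  -0.0268] rot [ 0.0004  0.     -0.0003] rows 0.3441791265721881 0.009264027457171671
dp [ 0.0014 -0.0021  0.0132] rot [ 0.0004  0.     -0.0003] rows 0.17225753503440674 0.009264027457171671
```

25 N at z = 0.179 means the stop (1.5 N moves the lever). I'll lift off and check the pad's height.

Emit:
move_arm(
  jaw=[255,255,255,255,255,255,255],
  dp=[
    [0,0,-0.02],
    [0,0,-0.06],
    [0,0,-0.06],
    [-0.04,0,-0.06],
    [-0.05,0,-0.04],
    [0,0,0],
    [0,0,0],
  ],
  rotation=[
    [0,0,0],
    [0,0,0],
    [0,0,0],
    [0,0,0],
    [0,0,0],
    [0,0,0],
    [0,0,0],
  ],
)

```text
clock: 18.92
position: [0.555, -0.1275, 0.3693]
tool_rot: [-3.141, -0.0, 1.693]
force: [-0.1, 0.4, 0.4]
grip_width: 0.0003
```

```bash
python3 - <<'E'
from goal import *
c=calibration("wrist");i=grab_frame("wrist");it,is_=grab_frame("top"),grab_frame("scene");s=bot.observe();print(s["clock"],s["position"],np.round(s["force"],1))
rs=[]
for nme,im,u,h,f in [("top",it,(361,170),28,ray),("scene",is_,(360,210),28,ray),("wrist",i,wproj(c,[[.545,-.058,.175]])[0],60,wray)]:
    x,y=max(int(u[0])-h,0),max(int(u[1])-h,0);H=cv2.cvtColor(im[y:y+2*h,x:x+2*h],cv2.COLOR_BGR2HSV)
    m=((H[...,0]<8)|(H[...,0]>172))&(H[...,1]>150)&(H[...,2]>100)
    n_,l,st,ce=cv2.connectedComponentsWithStats(m.astype(np.uint8))
    if n_<2: print(nme,"none");continue
    k=1+np.argmax(st[1:,4]);a=ce[k]+[x,y];print(nme,a.round(1),st[k,4]);rs.append((nme,f(calibration(nme),a)))
import itertools
for A,B in itertools.combinations(rs,2): print(A[0],B[0],tri([A[1],B[1]]))
m=lambda i,x,y:cv2.resize(i[y:y+90,x:x+120],(400,300),interpolation=cv2.INTER_CUBIC)
cv2.imwrite("pics/crop7.png",np.vstack([np.hstack([m(it,340,130),m(is_,340,170)]),cv2.resize(i,(800,500))[:300]]))
E
```

```text
19.075 [ 0.55501872 -0.12696894  0.36908785] [-0.4  0.1  0.8]
top [356.9 173.6] 186
scene [362.8 218.4] 117
wrist [317.6 116.7] 1027
top scene (array([ 0.54413144, -0.05699382,  0.17554643]), [np.float64(0.0005492541240364517), np.float64(0.000549254124036385)])
top wrist (array([ 0.54587167, -0.0582746 ,  0.16872206]), [np.float64(0.00033055496823012167), np.float64(0.00033055496823006876)])
scene wrist (array([ 0.54518206, -0.05741621,  0.17445731]), [np.float64(0.0013685463372065704), np.float64(0.0013685463372064702)])
```

View pics/crop7.png

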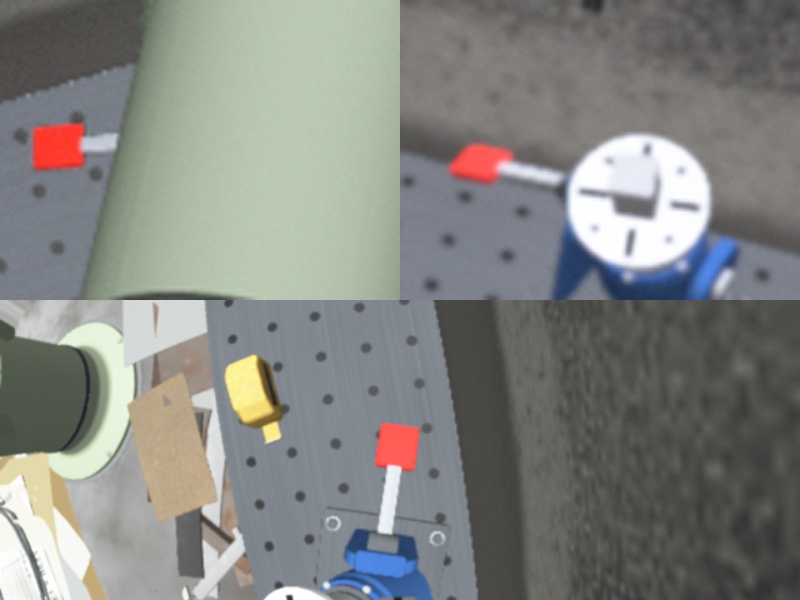

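The pad sank about 71 mm to z ≈ 0.174. With the stop at 22° below level, that implies a 24.8° start, inside the stated 23 to 30°. The plate is still flat on the head and the robot is clear, so I'll hand in.

```bash
python3 - <<'E'
from workcell import workorder,bot
print(workorder.job_done()); print(bot.observe()["clock"],bot.observe()["force"])
E
```

```text
the job is handed in; nothing more can be done
None
the job is handed in; nothing more can be done
```

I fitted the faceplate onto the spindle, pushed the lock lever down to its stop, moved the arm clear, and handed in the job at about 19 s. The hand-in gives no verdict.

**Faceplate:** The boss slid past the tooth ends without force. It then met a stiff stop that held its height at up to 77 N, at two sideways positions. After I let go, the disc centre was within about 1 px of where I predicted, and both overview cameras showed it flat on the head.

**Disagreement:** That stop came about 4 mm higher than my triangulated seat height. A second check on the tooth ends put the seat 1–4 mm higher than that first estimate. I took the stop as the shoulder, but I never measured the remaining gap directly.

**Lever:** The push ended against 25 N, when about 1.5 N is enough to move the lever. The pad sank about 71 mm, against "about 80" in the brief, which implies a start angle of about 25°, inside the stated 23–30°. I could not read the joint angle itself.

**Bystanders:** I never saw any contact with the tape measure, spray can or blue bottle. The tape looked unmoved in the last picture, but I did not re-measure any of the three. The wrist force was about zero after I moved clear.

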